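# Dose the brush washer and hold its self-closing lid half open

## Task

Get the brush washer ready for the painter. While its self-closing lid is still shut, press the pump head of the cleaner bottle on its side fully down and let it spring all the way back up, so that a dose runs into the filler cup; then raise the lid to 45 degrees, where it shields the table behind from splashes and brushes can still go in at the front. Nothing props the lid and it would fall shut, so the program finishes while the gripper is still holding it steadily at 45 degrees; leave the things standing round the washer where they are.

Things in the scene. Friction and masses are not known exactly. Their poses are not given: they have to be found in the camera images.
- brush_washer: Brush washer, fixed: open-topped steel tank 170 mm (its x) by 180 mm (y), rim 105 mm high. Origin on the table under the tank's centre; x points from its front (robot side) to its hinged back, y to the side with the cleaner bottle (white, fixed in a collar, 68 mm across, axis at y = +158, x = 0). A steel filler cup (39 mm across, rim 100 mm high) sits between, under the spout.
- pump_top (a point): Centre of the top of the pump head on the bottle: a grey round cap 33 mm across, slightly domed, with a thin spout that points to the tank (the washer's -y). The top is 198 mm above the table when up; it goes straight down.
- pump (a joint): How far the pump head is pressed down: 0 = up, 0.014 m = fully down. Its spring pushes back with 3 N at the start and 8 N fully down.
- lid_handle (a point): Centre of the lid's bar handle: a round steel bar 10 mm thick along the washer's y, 80 mm long over its two posts (55 mm clear straight bar), axis 38 mm above the lid's top, 151 mm above the table and 47 mm in front of the tank's centre (-x) while the lid is shut. It turns with the lid; the round bar can turn between the fingers.
- lid_hinge (a point): Middle of the hinge line, fixed at the tank's back rim: 91 mm behind the tank's centre (the washer's +x), 109 mm above the table, line along the washer's y. While the lid is shut the bar handle lies 138 mm in front of this line and 42 mm above it.
- lid (a joint): Opening angle of the lid, rad: 0 = shut on the tank, grows as its front edge rises, 0.785 = 45 degrees, stop at 1.75. Flat steel lid 186 x 194 mm, about 0.3 kg (varies). Its weight and a hinge spring pull it shut from every angle: 2 to 4 N at the handle.
- jar_c: Bystander, loose: glass jar with a black screw cap, 56 mm across, 75 mm high, beside the tank on the side away from the bottle. Origin at the centre of its underside.
- medium_bottle: Bystander, loose: small white plastic bottle with a grey cap, 39 mm across, 94 mm high, beyond the cleaner bottle. Origin at the centre of its underside.
- tube_4: Bystander, loose: used paint tube with a black cap, 40 x 106 x 27 mm, lying near the front corner away from the bottle. Origin at its underside's centre.
- brush_0: Bystander, loose: thin red-handled paint brush, 10 x 229 x 10 mm, lying on the table in front of the tank. Origin at its underside's centre, its y along the handle.

How it is judged:
By the outcome, as a careful person would: the job done as asked, in the order asked, and still so for the second after the job is handed in, while the arm keeps its last pose, push and grip.
It also fails if it takes over 48 s, if anything falls off the work surface, if the arm or the gripper's body presses on something with over 40 N, if the wrist force passes 120 N, or if a joint passes its speed limit or range.

## Robot

A 6-joint arm with a two-finger parallel gripper is mounted at the origin on a cart in front of the work surface, level with it; the furniture and walls round the work are solid. World frame = base frame: x ahead of the robot, y to its left, z up, the work surface at z = 0. Lengths are in m, angles in rad, forces in N, time in s.
With the tool pointing down it reaches from about 0.275 to 1 m from the base axis. Payload 8.4 kg.
Tool frame: the origin (TCP) lies at the very end of the fingers, on their centre line; the grasp point (between the pads) lies 19 mm behind it; z points along the fingers, y is the direction in which the jaws open and shut (so a half turn about z gives the same grasp; the last joint's range is limited). The gripper opens to 85 mm and grips with 20 to 120 N. Pads are 22 mm wide; open, the fingers measure 114 mm over their backs; the gripper's body (76 mm by 85 mm) begins 54 mm behind the grasp point. The pads swing forward as they close: fully open they stand 13 mm farther back than shut.
Start: joints at [1.184, 0.353, 1.633, -0, 1.155, -0.002], TCP at [0.235, 0.579, 0.231] pointing down, gripper open.
Joint ranges: [-2.63, 2.63], [-0.92, 2.1], [0.06, 2.66], [-1.3, 4.44], [0, 2.69], [-3.02, 3.02]. Speed limits (rad/s): [2.22, 2.22, 2.79, 3.14, 3.14, 3.14].

## Interface

Orientations are given as a unit quaternion [x, y, z, w].
In Python, from cell import * gives the robot as it stands.
- The arm moves only by the shell command python3 -m pendant 'ROWS' [FORCE]. ROWS is JSON, a list of rows, each a list of 3 entries, a list of its own where there are three numbers: the opening, from 0 (shut) to 1 (fully open), then the shift along the tool's x, y, z in units of 30 mm (1.0 is 30 mm), then the turn about the tool's z in units of 6 degrees (1.0 is 6 degrees). A call has 1 to 12 rows; each row shifts and turns the pose as measured when the row begins, along the tool's axes as they then stand; what a row does not reach is not made up. A row lasts 1/8 s, in which the tool goes at most 62.5 mm and 10.7 degrees, less where a joint would pass 70% of its speed; a pose out of reach is approached as far as the arm can. A call is refused whole if a number of a shift passes 1 or a number of a turn 1, either way. A call with a gripper value outside its range is refused whole. The fingers move at their own pace and stop on an object; FORCE is the grip in N (left out, the last holds). Time passes only in rows, so rows that do not move let the fingers close. It gives the time, the measured TCP pose, the force and the opening at its end, in the units of the state.
- state(): the state, without advancing time (a new reading comes with each control period).
- grab_frame(name): name is "scene" or "side" or "wrist"; returns a dict with "color" (400x640x3 uint8, blue, green, red), "fx", "fy", "cx", "cy" (pixels), "dist" ([k1, k2, p1, p2, k3] as OpenCV has them; the pictures are not rectified), "rvec" (rotation vector, rad) and "tvec" (3), from world to camera coordinates, as OpenCV has them. Camera axes: x right, y down, z forward; pixel columns grow to the right and rows downward; lengths in m; the calibration is good to about 2 mm. A picture is of the moment at which its call begins. There is no depth.
- finish_job(): hands the job in, once; it reports no verdict.
The state is a dict: "t": time; "joints": joint angles; "joint_vel": joint speeds; "effort": joint torques, N m; "eef_pos": TCP position; "tcp_rot": TCP orientation; "force": force on the tool from outside, world axes, zero at the start; "wrist_torque": the same for the moment, N m; "opening": finger opening in m.
Only numpy, scipy, OpenCV 4.12 (cv2) and the standard library are available. Lean on these libraries where they do the work, as an engineer would, in place of code of your own. Each camera call takes 0.05 s, during which the arm holds its last target. There are 200 camera calls.

## Working session

There is one attempt and no reset: what is moved stays moved. The work goes in short steps, Python scripts to look and compute and a shell command to move; the robot and the scene stay as the last step left them, time stands still between calls to the robot, and variables do not carry over. Pictures are saved under pics/ and viewed, about 8 in all and at most 12, crops included, and the job is handed in when it is done.

```bash
mkdir -p pics
python3 - <<'E'
from cell import *
import cv2
s=state();print({k:s[k] for k in('t','eef_pos','tcp_rot','force','opening')})
for n in('scene','side'):
    f=grab_frame(n);cv2.imwrite(f'pics/{n}0.png',f['color']);print(n,f['fx'],f['dist'],f['rvec'],f['tvec'])
E
```

```text
{'t': 0.0, 'eef_pos': array([0.23441823, 0.57885832, 0.23055006]), 'tcp_rot': array([ 1.91202551e-01,  9.81550345e-01, -6.97056961e-04, -1.38916616e-04]), 'force': array([ 0.0716763 , -0.08686046, -0.292815  ]), 'opening': 0.08534439670658034}
scene 452.74806667754325 [0.01581452 0.         0.         0.         0.        ] [ 2.15586913 -0.57360598  0.29744193] [-0.44836363  0.28766478  0.80335831]
side 387.2581523081823 [0.00145003 0.         0.         0.         0.        ] [ 0.05771765 -2.74688782  1.48772177] [0.56413532 0.11794866 1.15300082]
```

View pics/scene0.png

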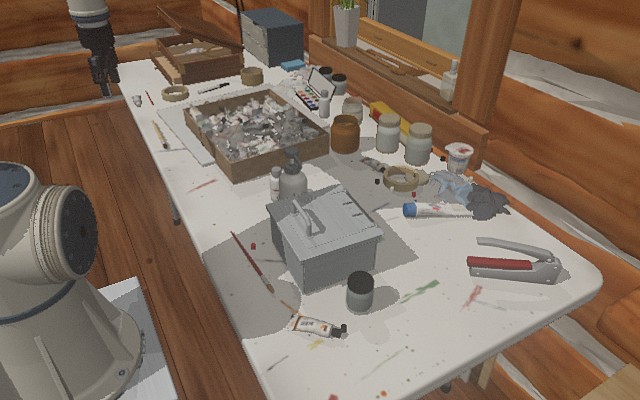

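View pics/side0.png

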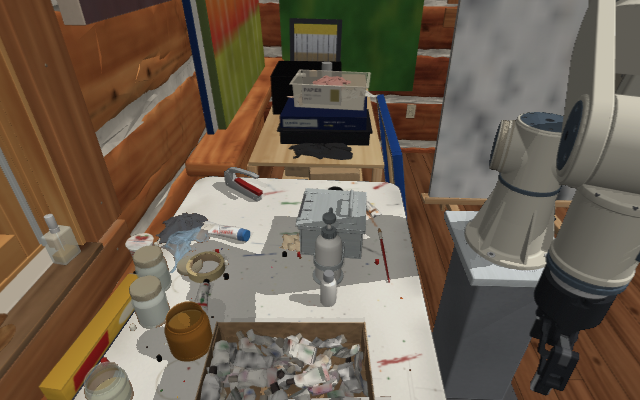

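The scene view shows the washer near (325,235), with its handle at about (304,220), the pump head at (292,155), the jar at (360,290) and the tube at (318,327). In the side view the pump head is near (329,217) and the lid near (333,205). Next I'll enlarge both.

Run:
```python
import cv2,numpy as np
a=cv2.imread('pics/scene0.png')[140:290,250:400];b=cv2.imread('pics/side0.png')[180:310,275:405]
a=cv2.resize(a,(600,600),interpolation=cv2.INTER_CUBIC) # x4
b=cv2.resize(b,(520,520),interpolation=cv2.INTER_CUBIC) # x4
cv2.imwrite('pics/a.png',a);cv2.imwrite('pics/b.png',b)
```

```text
(no output)
```

View pics/a.png

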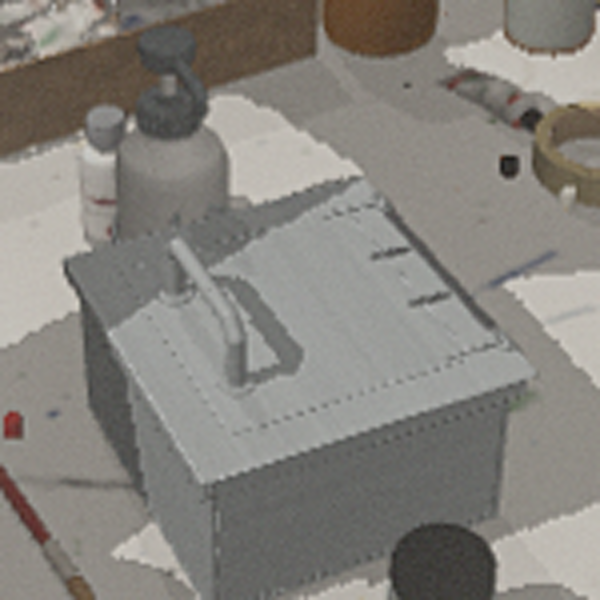

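View pics/b.png

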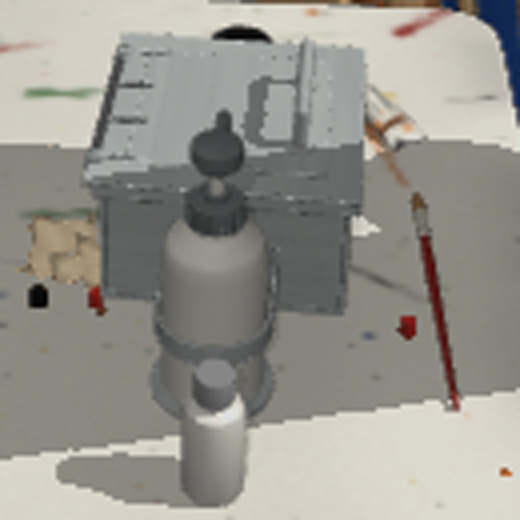

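```bash
cat > h.py <<'E'
import cv2,numpy as np
from scipy.optimize import least_squares
from scipy.spatial.transform import Rotation as R
from cell import *
def K(f): return np.array([[f['fx'],0,f['cx']],[0,f['fy'],f['cy']],[0,0,1.]])
def proj(f,P): return cv2.projectPoints(np.asarray(P,float),np.asarray(f['rvec'],float),np.asarray(f['tvec'],float),K(f),np.asarray(f['dist'],float))[0][:,0]
def ontable(f,uv,z):
    n=cv2.undistortPoints(np.array([[uv]],float),K(f),np.asarray(f['dist'],float))[0,0]
    M=cv2.Rodrigues(np.asarray(f['rvec'],float))[0];d=M.T@[n[0],n[1],1];c=-M.T@np.ravel(f['tvec'])
    return c+d*(z-c[2])/d[2]
E
python3 - <<'E'
from h import *
a,b=grab_frame('scene'),grab_frame('side')
A=(np.array([(167,42),(178,243),(235,345),(68,262),(210,485),(533,375),(365,180)])+.5)/4-.5+[250,140]
B=(np.array([(217,145),(305,137),(305,42),(360,205),(365,50),(125,38),(90,180)])+.5)/4-.5+[275,180]
def pts(p):
    x,y,t,x0=p
    L=np.array([(0,.158,.198),(-.047,.04,.151),(-.047,-.04,.151),(x0,.097,.113),(x0,-.097,.113),(x0+.186,-.097,.113),(x0+.186,.097,.113)])
    W=L.copy();c,s=np.cos(t),np.sin(t);W[:,0]=x+c*L[:,0]-s*L[:,1];W[:,1]=y+s*L[:,0]+c*L[:,1];return W
iB=[0,1,2,3,4,5,6]
def res(p):
    W=pts(p);rb=(proj(b,W)-B)
    # back corners order in B: (125,38) is y=-, (90,180) is y=+
    return np.r_[(proj(a,W)-A).ravel(),rb.ravel()]
r=least_squares(res,[.55,.0,0,-.095],loss='soft_l1')
print(r.x,np.degrees(r.x[2]));print(res(r.x).reshape(2,-1,2).round(1));W=pts(r.x)
print('pump',W[0],'handle',W[1:3].mean(0))
x,y,t,_=r.x
print('hinge',x+.091*np.cos(t),y+.091*np.sin(t))
print('brush',ontable(b,(275+420/4,180+200/4),0.005),ontable(b,(275+455/4,180+405/4),.005))
print('medium',ontable(b,(275+213/4,180+375/4),.094),'jar',ontable(a,(360,280),.075))
s=state();print(R.from_quat(s['tcp_rot']).as_matrix().round(3),s['joints'])
E
```

```text
[ 0.52011018  0.00722675 -0.07456199 -0.09001029] -4.272087097430357
[[[ 0.2 -1.7]
  [-0.8 -1.2]
  [ 0.9 -4.4]
  [-1.1 -1.1]
  [-1.   0.1]
  [ 2.7 -0.3]
  [ 0.1 -1.3]]

 [[ 0.8 -2.1]
  [-0.1 -9.6]
  [ 1.2 -1.1]
  [ 0.9 -1.4]
  [ 0.5 -1.2]
  [-0.2 -2. ]
  [-1.8 -0.2]]]
pump [0.53188006 0.16478776 0.198     ] handle [0.47324076 0.01072792 0.151     ]
hinge 0.6108573355254869 0.0004478992780664378
brush [ 0.37725196 -0.03145187  0.005     ] [0.37470214 0.18749466 0.005     ]
medium [0.53178971 0.25983468 0.094     ] jar [ 0.51410897 -0.14894596  0.075     ]
[[-0.927  0.375 -0.   ]
 [ 0.375  0.927 -0.001]
 [-0.    -0.001 -1.   ]] [ 1.18359327e+00  3.53419347e-01  1.63381832e+00 -2.84414227e-05
  1.15522005e+00 -2.42663416e-03]
```

```bash
python3 -m pendant '[[0,[0,0,-0.2],1],[0,[0,0,-0.2],1],[0,[0,0,-0.2],1],[0,[0,0,-0.2],1],[0,[0,0,-0.2],1],[0,[0,0,-0.2],1],[0,[0,0,-0.2],1],[0,[0,0,-0.2],1],[0,[0,0,-0.2],1],[0,[0,0,-0.2],1],[0,[0,0,-0.2],1],[0,[0,0,-0.2],1]]' 40
cat > go.py <<'E'
import sys
from h import *
s=state();M=R.from_quat(s['tcp_rot']).as_matrix()
t=np.array(eval(sys.argv[1]));print('t',s['t'],'pos',s['eef_pos'].round(4),'F',s['force'].round(1),'op',round(s['opening'],4))
print('toolx,y',M[:,0].round(3),M[:,1].round(3),'units',(M.T@(t-s['eef_pos'])/.03).round(2), 'turn',np.round(-(-4.27-np.degrees(np.arctan2(M[1,1],M[0,1])))/6,2))
E
python3 go.py '[.532,.165,.27]'
```

```text
t: 1.7
eef_pos: [0.2338, 0.5772, 0.3016]
tcp_rot: [0.745, 0.667, -0.003, 0.002]
force: [-0.0, -0.2, 0.1]
opening: 0.0003
t 1.7 pos [0.2338 0.5772 0.3016] F [-0.  -0.2  0.1] op 0.0003
toolx,y [ 0.112  0.994 -0.007] [ 0.994 -0.112 -0.002] units [-12.54  11.41   1.12] turn -0.36
```

```bash
python3 -m pendant '[[0,[-0.95,0.87,0],0],[0,[-0.95,0.87,0],0],[0,[-0.95,0.87,0],0],[0,[-0.95,0.87,0],0],[0,[-0.95,0.87,0],0],[0,[-0.95,0.87,0],0],[0,[-0.95,0.87,0],0],[0,[-0.95,0.87,0],0],[0,[-0.95,0.87,0],0],[0,[-0.95,0.87,0],-0.3],[0,[-0.5,0.5,0],0],[0,[0,0,0],0]]' 40
python3 go.py '[.532,.165,.27]'
python3 - <<'E'
from h import *
f=grab_frame('wrist');cv2.imwrite('pics/w1.png',f['color'])
print(proj(f,[(.532,.165,.198),(.473,.011,.151)]))
E
```

```text
t: 3.2
eef_pos: [0.481, 0.2379, 0.3021]
tcp_rot: [0.735, 0.678, -0.004, 0.002]
force: [-0.9, -0.0, 0.4]
opening: 0.0005
t 3.2 pos [0.481  0.2379 0.3021] F [-0.9 -0.   0.4] op 0.0005
toolx,y [ 0.08   0.997 -0.008] [ 0.997 -0.08  -0.003] units [-2.28  1.89  1.08] turn -0.05
[[379.33794607 273.57803677]
 [325.31761777 366.12606076]]
```

View pics/w1.png

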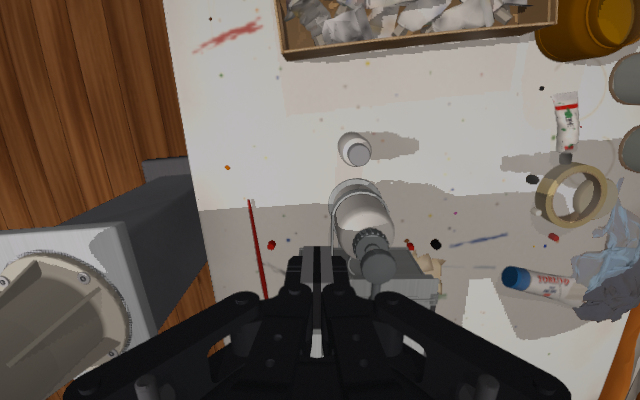

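The wrist view shows the grey pump cap centred at about (378,265), against a prediction of (379,274). I'll correct for that.

Run:
```python
from h import *
f=grab_frame('wrist')
c=cv2.resize(f['color'][225:305,330:430],(800,640),interpolation=cv2.INTER_CUBIC)[:600];cv2.imwrite('pics/w2.png',c)
for v in (262,265,268,274):print(v,ontable(f,(378,v),.196).round(4))
```

```text
262 [0.5308 0.1765 0.196 ]
265 [0.5308 0.1734 0.196 ]
268 [0.5307 0.1703 0.196 ]
274 [0.5306 0.1641 0.196 ]
```

View pics/w2.png

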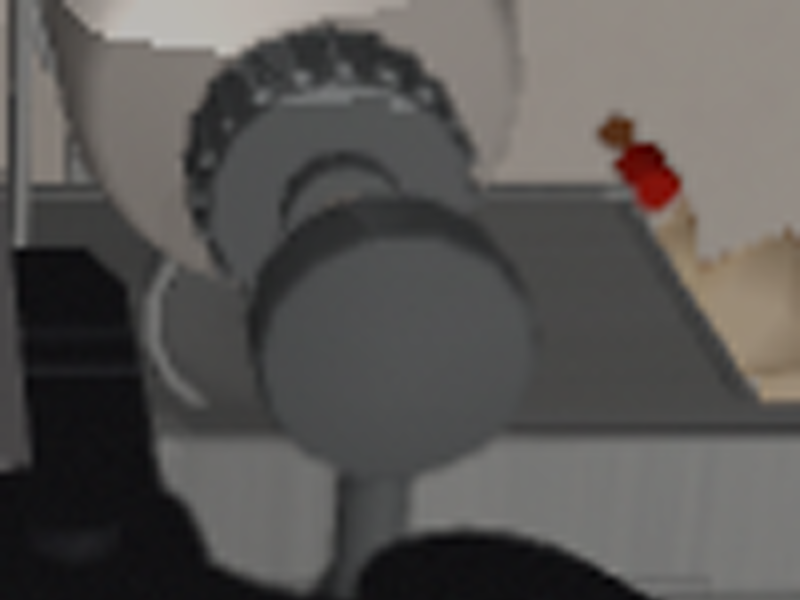

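The cap's top face is centred at crop (397,353), which is pixel (379.6,269) and gives a pump top at about (0.532,0.169). I'll move above it.

```bash
python3 -m pendant '[[0,[-0.72,0.63,0.2],0],[0,[-0.72,0.63,0.2],0],[0,[-0.72,0.62,0.2],0],[0,[0,0,0.5],0],[0,[0,0,0.5],0],[0,[0,0,0.5],0],[0,[0,0,0],0]]' 
python3 go.py '[.532,.169,.200]'
```

```text
t: 4.18
eef_pos: [0.5278, 0.1749, 0.2355]
tcp_rot: [0.732, 0.682, -0.004, -0.0]
force: [-0.3, 0.5, -0.3]
opening: -0.0003
t 4.175 pos [0.5278 0.1749 0.2355] F [-0.3  0.5 -0.3] op -0.0003
toolx,y [ 0.071  0.997 -0.006] [ 0.997 -0.071 -0.006] units [-0.18  0.16  1.18] turn 0.04
```

```bash
python3 -m pendant '[[0,[-0.2,0.17,0.4],0],[0,[0,0,0.4],0],[0,[0,0,0.25],0],[0,[0,0,0],0]]' 
python3 go.py '[.532,.169,.184]'
```

```text
t: 4.68
eef_pos: [0.5327, 0.1685, 0.2022]
tcp_rot: [0.731, 0.682, -0.004, -0.0]
force: [0.2, -0.3, -0.6]
opening: 0.0002
t 4.675 pos [0.5327 0.1685 0.2022] F [ 0.2 -0.3 -0.6] op 0.0002
toolx,y [ 0.07   0.998 -0.006] [ 0.998 -0.07  -0.005] units [ 0.02 -0.02  0.61] turn 0.04
```

```bash
python3 -m pendant '[[0,[0,0,0.2],0],[0,[0,0,0.2],0],[0,[0,0,0.1],0]]' ; python3 -m pendant '[[0,[0,0,0.1],0]]'; python3 -m pendant '[[0,[0,0,0.1],0]]';python3 -m pendant '[[0,[0,0,0.1],0]]'
```

```text
t: 5.05
eef_pos: [0.5334, 0.1686, 0.1878]
tcp_rot: [0.731, 0.682, -0.003, 0.0]
force: [-1.8, -0.7, 5.7]
opening: -0.0001
t: 5.18
eef_pos: [0.5334, 0.1687, 0.1852]
tcp_rot: [0.731, 0.682, -0.003, 0.0]
force: [-3.0, -1.4, 7.2]
opening: 0.0002
t: 5.3
eef_pos: [0.5336, 0.1687, 0.183]
tcp_rot: [0.731, 0.682, -0.003, 0.001]
force: [-7.5, -3.6, 30.0]
opening: 0.0003
t: 5.42
eef_pos: [0.5338, 0.1688, 0.1828]
tcp_rot: [0.731, 0.682, -0.002, 0.001]
force: [-14.3, -5.1, 43.2]
opening: 0.0002
```

Hard stop reached: the force jumped from 7 N to 43 N at about 15 mm of travel. I'll release and rise clear.

```bash
python3 -m pendant '[[0,[0,0,-0.3],0],[0,[0,0,-0.3],0],[0,[0,0,-0.6],0],[0,[0,0,-0.8],0],[0,[0,0,0],0]]'; python3 go.py '[.473,.012,.235]'
python3 - <<'E'
from h import *
f=grab_frame('side');a=cv2.resize(f['color'][180:310,275:405],(520,520),interpolation=cv2.INTER_CUBIC)
cv2.imwrite('pics/s2.png',a)
E
```

```text
t: 6.05
eef_pos: [0.5344, 0.1692, 0.2466]
tcp_rot: [0.731, 0.682, -0.001, 0.001]
force: [0.7, -0.4, 0.4]
opening: -0.0003
t 6.05 pos [0.5344 0.1692 0.2466] F [ 0.7 -0.4  0.4] op -0.0003
toolx,y [ 0.07   0.998 -0.004] [ 0.998 -0.07   0.   ] units [-5.37 -1.67  0.41] turn 0.04
```

View pics/s2.png

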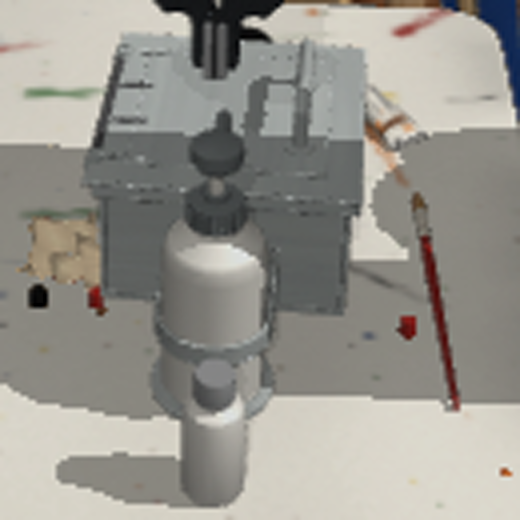

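The pump cap is back at (217,147), the same place as before pressing. The lid is shut and the bystanders are unmoved. Next, the handle.

```bash
python3 -m pendant '[[0.6,[-0.9,-0.28,0],0],[0.7,[-0.9,-0.28,0],0],[0.7,[-0.9,-0.28,0],0],[0.7,[-0.9,-0.28,0],0],[0.7,[-0.9,-0.28,0],0],[0.7,[-0.9,-0.28,0],0],[0.7,[0,0,0],0]]'; python3 go.py '[.473,.013,.132]'
python3 - <<'E'
from h import *
f=grab_frame('wrist');cv2.imwrite('pics/w3.png',cv2.resize(f['color'][200:400,160:480],(800,500),interpolation=cv2.INTER_CUBIC))
p=proj(f,[(.473,.013,.151),(.473-.003,.013-.04,.151),(.473+.003,.013+.04,.151)]);print(p,(p-[160,200])*2.5)
E
```

```text
t: 6.98
eef_pos: [0.4664, 0.0064, 0.2394]
tcp_rot: [0.731, 0.682, -0.006, -0.002]
force: [0.2, -0.4, 0.2]
opening: 0.0596
t 6.975 pos [0.4664 0.0064 0.2394] F [ 0.2 -0.4  0.2] op 0.0596
toolx,y [ 0.069  0.998 -0.006] [ 0.998 -0.069 -0.012] units [0.26 0.25 3.58] turn 0.05
[[326.34001486 199.45562385]
 [325.52681885 245.92132321]
 [327.20895578 148.11553655]] [[ 415.85003715   -1.36094037]
 [ 413.81704713  114.80330801]
 [ 418.02238944 -129.71115863]]
```

View pics/w3.png

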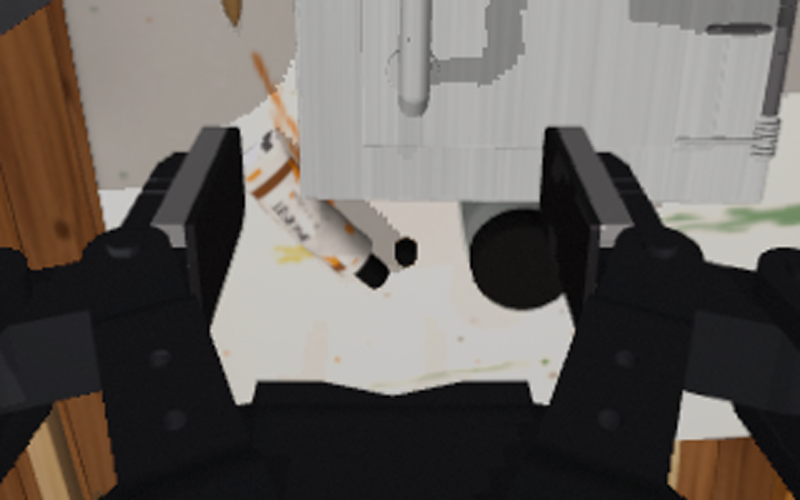

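The bar shows at crop u≈414 with its end at (413,110), against a prediction of (414,115), so the estimate holds. I'll descend and grip.

```bash
python3 -m pendant '[[0.7,[0.28,0.26,0],0],[0.7,[0,0,0.8],0],[0.7,[0,0,0.8],0],[0.7,[0,0,0.8],0],[0.7,[0,0,0.8],0],[0.7,[0,0,0.4],0],[0.7,[0,0,0],0]]' 40; python3 go.py '[.473,.013,.132]'
```

```text
t: 7.9
eef_pos: [0.4804, 0.0228, 0.1273]
tcp_rot: [0.729, 0.684, -0.004, -0.002]
force: [-0.7, 0.3, -1.0]
opening: 0.0601
t 7.9 pos [0.4804 0.0228 0.1273] F [-0.7  0.3 -1. ] op 0.0601
toolx,y [ 0.063  0.998 -0.003] [ 0.998 -0.063 -0.008] units [-0.34 -0.23 -0.15] turn 0.11
```

```bash
python3 -m pendant '[[0.7,[-0.34,-0.24,-0.12],0],[0.7,[0,0,0],0]]' 40; python3 -m pendant '[[0,[0,0,0],0],[0,[0,0,0],0],[0,[0,0,0],0],[0,[0,0,0],0]]' 40; python3 go.py '[.473,.013,.132]'
```

```text
t: 8.15
eef_pos: [0.4731, 0.0129, 0.1324]
tcp_rot: [0.729, 0.685, -0.004, -0.001]
force: [0.4, -0.7, 1.3]
opening: 0.0596
t: 8.65
eef_pos: [0.4731, 0.0127, 0.1338]
tcp_rot: [0.729, 0.684, -0.003, -0.001]
force: [0.8, -0.1, 0.7]
opening: 0.0084
t 8.65 pos [0.4731 0.0127 0.1338] F [ 0.8 -0.1  0.7] op 0.0084
toolx,y [ 0.064  0.998 -0.003] [ 0.998 -0.064 -0.006] units [ 0.01 -0.    0.06] turn 0.1
```

```bash
python3 -m pendant '[[0,[0,0,0],0],[0,[0,0,0],0]]' 40
cat > arc.py <<'E'
from h import *
s=state();M=R.from_quat(s['tcp_rot']).as_matrix()
g=s['eef_pos']-.019*M[:,2]; d=np.array([np.cos(-.0745),np.sin(-.0745),0]);n=np.array([-d[1],d[0],0])
H=np.array([.6106,.0027,.109]); rel=g-H; X,Y,Z=rel@d,rel@n,rel[2]
a0=np.arctan2(.042,.138);r=np.hypot(.138,.042);a=np.degrees(np.arctan2(Z,-X)-a0)
print('t',s['t'],'lid deg',a.round(2),'r',np.hypot(X,Z).round(4),'Y',Y.round(4),'F',s['force'].round(1),'op',s['opening'].round(4))
st=np.r_[np.arange(np.floor(a/5)*5+5,45,5),45];p=g
for q in st:
    th=a0+np.radians(q);t=H+d*(-r*np.cos(th))+[0,0,r*np.sin(th)]+n*Y
    print(q,(M.T@(t-p)/.03).round(2));p=t
E
python3 arc.py
```

```text
t: 8.9
eef_pos: [0.4731, 0.0127, 0.1338]
tcp_rot: [0.729, 0.684, -0.003, -0.001]
force: [-0.8, -0.4, 1.1]
opening: 0.0088Traceback (most recent call last):
  File "arc.py", line 6, in <module>
    print('t',s['t'],'lid deg',a.round(2),'r',np.hypot(X,Z).round(4),'Y',Y.round(4),'F',s['force'].round(1),'op',s['opening'].round(4))
                                                                                                                 ^^^^^^^^^^^^^^^^^^
AttributeError: 'float' object has no attribute 'round'
```

The fingers stopped at 9 mm, so the bar is gripped.

```bash
sed -i "s/s\['opening'\].round(4)/round(s['opening'],4)/;s/s\['force'\].round/s['force'].round/" arc.py; python3 arc.py
```

```text
t 8.9 lid deg 0.7 r 0.1445 Y -0.0002 F [-0.8 -0.4  1.1] op 0.0088
5.0 [-0.    0.13 -0.34]
10.0 [-0.    0.17 -0.38]
15.0 [-0.    0.2  -0.37]
20.0 [-0.    0.24 -0.35]
25.0 [-0.    0.26 -0.33]
30.0 [-0.    0.29 -0.3 ]
35.0 [-0.    0.32 -0.27]
40.0 [-0.    0.34 -0.25]
45.0 [-0.    0.36 -0.22]
```

```bash
python3 -m pendant '[[0,[0,0.13,-0.36],0],[0,[0,0.17,-0.38],0],[0,[0,0.2,-0.37],0],[0,[0,0,0],0]]' 40; python3 arc.py
```

```text
t: 9.4
eef_pos: [0.4878, 0.0115, 0.1683]
tcp_rot: [0.729, 0.684, -0.005, -0.002]
force: [-0.2, -0.0, -5.3]
opening: 0.0084
t 9.4 lid deg 15.57 r 0.1457 Y -0.0002 F [-0.2 -0.  -5.3] op 0.0084
20.0 [-0.    0.25 -0.28]
25.0 [-0.    0.26 -0.33]
30.0 [-0.    0.29 -0.3 ]
35.0 [-0.    0.32 -0.28]
40.0 [-0.    0.34 -0.25]
45.0 [-0.    0.36 -0.22]
```

```bash
python3 -m pendant '[[0,[0,0.25,-0.28],0],[0,[0,0.26,-0.33],0],[0,[0,0.29,-0.3],0],[0,[0,0.32,-0.28],0],[0,[0,0,0],0]]' 40; python3 arc.py
```

```text
t: 10.02
eef_pos: [0.5163, 0.0094, 0.2038]
tcp_rot: [0.729, 0.684, -0.01, -0.008]
force: [-0.3, -0.7, -6.4]
opening: 0.0084
t 10.025 lid deg 33.5 r 0.1476 Y -0.0003 F [-0.3 -0.7 -6.4] op 0.0084
35.0 [-0.    0.17  0.  ]
40.0 [-0.    0.33 -0.25]
45.0 [-0.    0.36 -0.22]
```

```bash
sed -i 's/\.019\*M/.0172*M/' arc.py; python3 arc.py; python3 -m pendant '[[0,[0,0.26,-0.1],0],[0,[0,0.33,-0.25],0],[0,[0,0.3,-0.2],0],[0,[0,0,0],0],[0,[0,0,0],0]]' 40; python3 arc.py
python3 - <<'E'
from h import *
f=grab_frame('side');cv2.imwrite('pics/s3.png',cv2.resize(f['color'][150:310,255:415],(600,600),interpolation=cv2.INTER_CUBIC))
f=grab_frame('scene');cv2.imwrite('pics/c3.png',cv2.resize(f['color'][120:340,220:420],(545,600),interpolation=cv2.INTER_CUBIC))
E
```

```text
t 10.025 lid deg 33.03 r 0.1462 Y -0.0003 F [-0.3 -0.7 -6.4] op 0.0084
35.0 [-0.    0.17 -0.06]
40.0 [-0.    0.33 -0.25]
45.0 [-0.    0.36 -0.22]
t: 10.65
eef_pos: [0.5372, 0.0077, 0.2197]
tcp_rot: [0.729, 0.684, -0.016, -0.013]
force: [-4.3, -0.1, -2.8]
opening: 0.0081
t 10.65 lid deg 43.41 r 0.1472 Y -0.0003 F [-4.3 -0.1 -2.8] op 0.0081
45.0 [-0.    0.17  0.01]
```

View pics/c3.png

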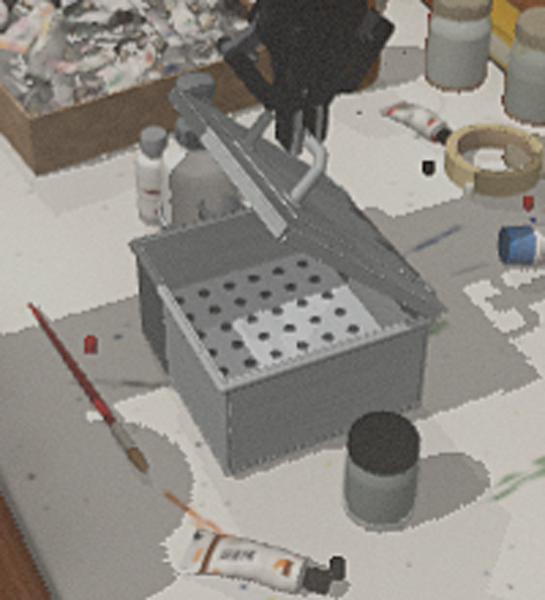

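View pics/s3.png

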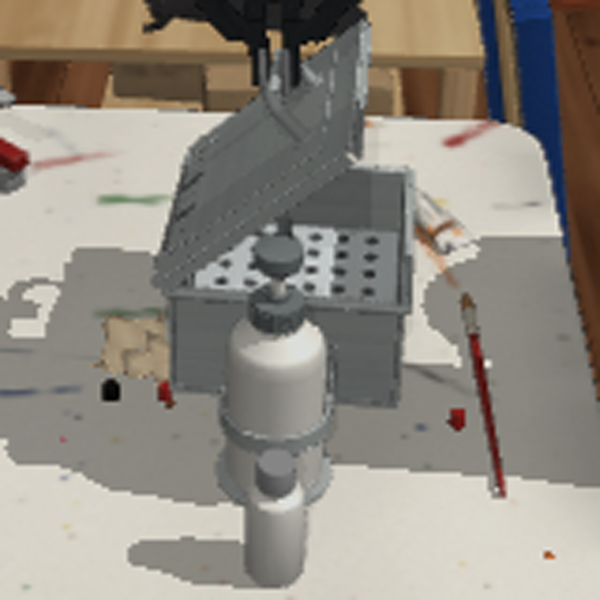

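The grip holds, the lid is up, and jar, tube, brush and bottle are unmoved. Visible lid corners: scene crop (285,235) and (175,90) at the front, (443,310) at the back; side crop (360,158) and (368,30) at the front, (158,290) at the back. I'll cross-check the angle from these.

```bash
cat > ang.py <<'E'
from h import *
a,b=grab_frame('scene'),grab_frame('side')
A=np.array([(285,235),(175,90),(443,310)])/2.725+[220,120]
B=np.array([(360,158),(368,30),(158,290)])/3.75+[255,150]
d=np.array([np.cos(-.0745),np.sin(-.0745),0]);n=np.array([-d[1],d[0],0]);H=np.array([.6106,.0027,.109])
def P(q,s,y,h):
    return H+n*y+d*(-s*np.cos(q)+h*np.sin(q))+np.array([0,0,s*np.sin(q)+h*np.cos(q)])
def res(p):
    q,h,dx,dy=p;o=np.array([dx,dy,0])
    W=[P(q,.184,-.097,h)+o,P(q,.184,.097,h)+o,P(q,-.003,-.097,h)+o]
    V=[P(q,.184,.097,h)+o,P(q,.184,-.097,h)+o,P(q,-.003,.097,h)+o]
    return np.r_[(proj(a,W)-A).ravel(),(proj(b,V)-B).ravel(),dx/.003,dy/.003,(h+.002)/.004]
r=least_squares(res,[.75,0,0,0],loss='soft_l1');print(np.degrees(r.x[0]),r.x[1:],res(r.x)[:12].reshape(-1,2).round(1))
E
python3 ang.py
```

```text
41.416431540862604 [-0.00306047  0.00396927  0.00041253] [[-2.3 -1. ]
 [-2.6  0.4]
 [ 1.3  1.7]
 [-0.5 -0.7]
 [ 0.5 -1.8]
 [-1.5  0.3]]
```

```bash
python3 -m pendant '[[0,[0,0.1,-0.05],0],[0,[0,0.05,-0.04],0],[0,[0,0,0],0],[0,[0,0,0],0]]' 40; python3 arc.py
```

```text
t: 11.35
eef_pos: [0.5407, 0.0075, 0.2217]
tcp_rot: [0.729, 0.684, -0.017, -0.014]
force: [-3.8, -0.6, -3.1]
opening: 0.0085
t 11.35 lid deg 44.98 r 0.1473 Y -0.0003 F [-3.8 -0.6 -3.1] op 0.0085
45.0 [-0.    0.05  0.09]
```

```bash
python3 -m pendant '[[0,[0,0.05,-0.03],0],[0,[0,0,0],0]]' 40; python3 arc.py
python3 - <<'E'
from h import *
f=grab_frame('side');cv2.imwrite('pics/s4.png',cv2.resize(f['color'][150:240,290:380],(720,720),interpolation=cv2.INTER_CUBIC)[:600])
E
```

```text
t: 11.6
eef_pos: [0.5422, 0.0074, 0.2228]
tcp_rot: [0.729, 0.684, -0.017, -0.014]
force: [-4.4, -0.5, -1.4]
opening: 0.0085
t 11.6 lid deg 45.71 r 0.1475 Y -0.0003 F [-4.4 -0.5 -1.4] op 0.0085
45.0 [0.   0.   0.12]
```

View pics/s4.png

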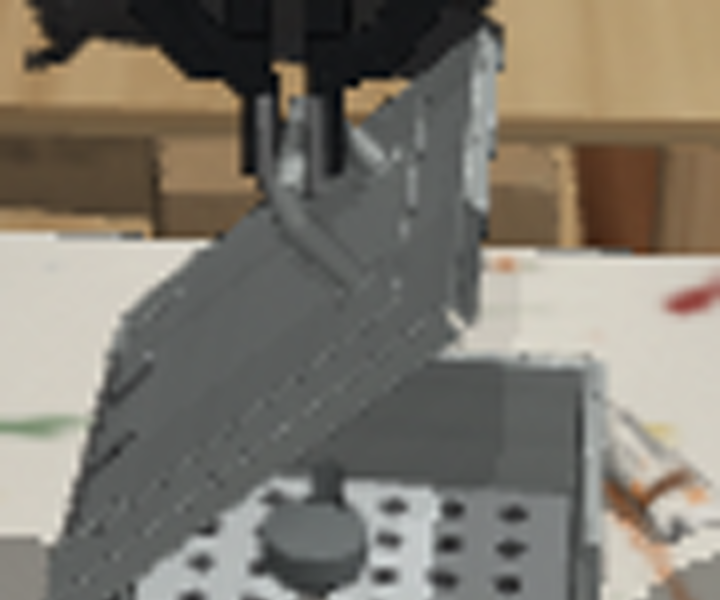

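Side crop of the lid top surface: front corners (450,310) and (475,38), back far corner (125,318). The bar is still between the fingers.

Run:
```python
exec(open('ang.py').read().split('def res')[0])
B=np.array([(450,310),(475,38),(125,318)])/8+[290,150]-.44
B2=proj
for h in (0,.004):
  def res(p):
    q,dx,dy=p;o=np.array([dx,dy,0])
    V=[P(q,.184,.097,h)+o,P(q,.184,-.097,h)+o,P(q,-.003,-.097,h)+o]
    return np.r_[(proj(b,V)-B).ravel(),dx/.003,dy/.003]
  r=least_squares(res,[.75,0,0]);print(h,np.degrees(r.x[0]),r.x[1:],res(r.x).round(1))
s=state();print(s['force'],s['joint_vel'].round(4))
```

```text
0 44.88566040140207 [0.00504396 0.00204213] [ 0.5 -0.5  1.2 -1.3 -0.2  0.3  1.7  0.7]
0.004 44.06280204227843 [0.0039324  0.00326818] [ 0.6 -0.6  1.3 -1.4 -0.8 -0.4  1.3  1.1]
[-4.49385087 -0.91813583 -0.28189602] [-0.0012  0.0005  0.0021 -0.0019  0.0004 -0.0007]
```

Camera gives 44–45° and kinematics 45–45.7°. I'll check that it holds steady, then hand in.

```bash
python3 -m pendant '[[0,[0,0,0],0],[0,[0,0,0],0],[0,[0,0,0],0],[0,[0,0,0],0],[0,[0,0,0],0],[0,[0,0,0],0],[0,[0,0,0],0],[0,[0,0,0],0]]' 40; python3 arc.py
```

```text
t: 12.75
eef_pos: [0.5422, 0.0074, 0.2228]
tcp_rot: [0.729, 0.684, -0.017, -0.014]
force: [-4.5, -0.9, -1.4]
opening: 0.0082
t 12.75 lid deg 45.71 r 0.1475 Y -0.0003 F [-4.5 -0.9 -1.4] op 0.0082
45.0 [0.   0.   0.12]
```

```bash
python3 -c "
from cell import *
print(finish_job())"
```

```text
the job is handed in; nothing more can be done
None
```

I handed the job in at about 12.8 s, with the gripper still holding the lid at about 45°.

- **Pump:** With the lid shut, I pressed the pump head down to its hard stop. The force jumped from 7 N to 43 N after about 15 mm of travel, pressed by the closed fingertips. I then released it, and the next picture showed the cap back at its starting height.
- **Lid:** I gripped the bar handle with 40 N and raised the lid along its arc. Over the last second the measured pose stayed the same to 0.1 mm, and the bar was still in the fingers.
- **Bystanders:** Those visible in the later pictures had not moved.

**Checks that disagreed:**
- **Lid angle:** The arm's own position gives 45.7°, or about 45° if the bar slid in the fingers. The final camera fit gives 44.1–44.9°. An earlier, rougher camera fit, made before the last two small raises, read about 41.4° when the arm gave 43.4°.
- **Handle radius:** The handle's distance from the hinge came out about 3 mm too long. I put this down to the bar sliding slightly in the fingers, but did not confirm it.

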